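# Find the spindle flat and hold the drive collar on it

### The arm

A 6-joint arm with a two-finger parallel gripper is mounted at the origin on the work surface. World frame = base frame: x ahead of the robot, y to its left, z up, the work surface at z = 0. Lengths are in mm, angles in rad, forces in N, time in s.
With the tool pointing down it reaches from about 300 to 775 mm from the base axis. Payload 14.6 kg.
Tool frame: the origin (TCP) lies at the centre of the arm's flange, where the gripper is bolted on; the fingertips stand 199 mm ahead of it and the grasp point (between the pads) lies 180 mm ahead of it; z points along the fingers, y is the line along which they close (so a half turn about z gives the same grasp; the last joint's range is limited). The gripper opens to 94 mm and grips with 3 to 60 N. Pads are 16 mm wide; open, the fingers measure 119 mm over their backs; the gripper's body (75 mm by 177 mm) begins 78 mm behind the grasp point.
Start: joints at [-1.316, 0.3, 1.521, -0, 1.321, -0.067], TCP at [173.944, -521.761, 404.646] pointing down, gripper open.
Joint ranges: [-3.03, 3.03], [-0.79, 2.21], [0.23, 2.52], [-1.04, 4.18], [0, 3.07], [-2.55, 2.55]. Speed limits (rad/s): [2.22, 2.22, 2.57, 3.14, 3.14, 3.14].

### API

Orientations are given as [roll, pitch, yaw] about the fixed x, y, z axes, in that order (R = Rz(yaw) Ry(pitch) Rx(roll)).
In Python, from cell import manip, optics, workorder gives the robot as it stands.
- The arm moves only by the tool step_arm, never from a script. Its argument "increments" is a list that holds one entry, the list of rows, each a list of 7 numbers: the turn, a rotation vector about the tool's x, y, z as a fraction of full scale, then the shift along the tool's x, y, z as a fraction of full scale, then the closure, from -1 (fully open) to 1 (shut). In form: [[[wx, wy, wz, tx, ty, tz, fingers], ...]]. A call has 1 to 5 rows; each row shifts and turns the commanded pose from where the row before left it, along the tool's axes as they then stand; what a row does not reach is not made up. Full scale, the value 1, is 40 mm for a shift and 45 degrees for a turn. A row lasts 1/10 s, in which the tool goes at most 50 mm and 8.59 degrees, less where a joint would pass 70% of its speed; a pose out of reach is approached as far as the arm can. A call with a number of a shift or a turn outside -1 to 1 is refused whole. A call with a gripper value outside its range is refused whole. The fingers move at their own pace and stop on an object; "newtons" is the grip in N (left out, the last holds). Time passes only in rows, so rows that do not move let the fingers close. It gives the time, the measured TCP pose, the force, the opening and the grip force at its end, in the units of the state.
- manip.read_state(): the state, without advancing time (a new reading comes with each control period).
- optics.camera(name): name is "scene" or "top" or "wrist"; returns a dict with "frame" (420x560x3 uint8, red, green, blue), "range_z" (420x560 float32, mm along the optical axis (not along the pixel's ray), 0 where there is no reading), "mtx" (3x3 intrinsics, pixels), "distortion" ([k1, k2, p1, p2, k3] as OpenCV has them; the pictures are not rectified), "cam_to_world" (4x4, takes a point from camera to world coordinates). Camera axes: x right, y down, z forward; pixel columns grow to the right and rows downward; lengths in mm; the calibration is good to about 2 mm. A picture is of the moment at which its call begins.
- workorder.sign_off(): hands the job in; it is judged then, once.
The state is a dict: "clock": time; "joints": joint angles; "qd": joint speeds; "effort": joint torques, N m; "eef_pos": TCP position; "eef_rot": TCP orientation; "wrist_force": force on the tool from outside, world axes, zero at the start; "moment": the same for the moment, N m; "finger_gap": finger opening in mm; "finger_force": force on a finger pad.
Only numpy, scipy, OpenCV 4.12 (cv2) and the standard library are available. Lean on these libraries where they do the work, as an engineer would, in place of code of your own. Each camera call takes 0.05 s, during which the arm holds its last target. There are 200 camera calls.

### The job

Pinch the upright steel spindle of the light box's turntable across its flat and turn it until the flat faces the notched key guide at the light box's edge. Then lift the brass collar with the thumb-screw, lower it over the spindle with the screw on the flat's side, and hold it there, upright, clear of the turntable and wholly within the length of the flat, drawn sideways so that the inner tip of its screw presses on the flat; the flat must still face the guide. Finish while still holding the collar like this, ready for someone to tighten the screw, and leave the other things on the table undisturbed.

Things in the scene. Friction and masses are not known exactly. Their poses are not given: they have to be found in the camera images.
- lightbox: Grey light box, 300 x 300 mm, 57 mm high to its white cracked top, standing fixed on the table at varying place and yaw. Origin: centre of its underside; the turntable's axis is the vertical through it. Its +x axis points from the turntable axis to the key guide.
- key_guide (a point): Middle of the key guide: dark steel upright plate 44 mm wide, 8 mm thick, 30 mm high with a U notch 14 mm wide in its top, fixed on the light box 135 mm from the turntable axis. The point is 22 mm above the light box top.
- turntable (a joint): Turn of the aluminium turntable (disc 200 mm across, 10 mm thick, top 67 mm above the table) with its spindle, rad, counter-clockwise from above positive; 0 when the flat faces the key guide squarely (aim within 0.2). Stops at -3 and 3; starts between 0.5 and 1.3. Friction of 0.08 N m keeps it where it is left.
- flat (a point): Centre of the flat, 109.5 mm above the table; +x points straight out of the flat, z up. The steel spindle, 26 mm in diameter, stands 70 mm above the disc: round for 15 mm, then D-shaped with one flat 8.5 mm from the axis, 55 mm long (from 82 mm above the table up), 20 mm wide; 21.5 mm across flat and back. The top 3 mm taper.
- spindle_top (a point): Centre of the spindle's top end, on the turntable axis, 137 mm above the table.
- collar: Loose brass collar, 50 mm across, bore 32 mm, 26 mm high, 0.24 kg, lying flat on the table. Origin: centre of its underside. Its +x runs out along the steel thumb-screw, 13 mm up, whose 16 mm head ends 42 mm from the axis. Centred on the spindle, screw on the flat's side, it has 3 mm play and 3 mm from tip to flat: move it about 3 mm along its -x to touch, then press a few newtons.
- screw_tip (a point): Inner end of the thumb-screw, 5 mm thick, standing 4.5 mm into the collar's bore: 11.5 mm from the collar's axis along its +x, 13 mm above its underside.
- spacer: Plain brass ring without a screw, 50 mm across, 12 mm high, bystander: leave alone. Origin: centre of underside.
- spool: Matte aluminium spool, 90 mm across, 40 mm high, bystander. Origin: centre of underside.
- case: Green plastic leader case, 132 x 92 x 30 mm, bystander. Origin: centre of underside.
- folder: Smooth bone folder, flat strip about 160 x 22 x 5 mm along its x axis, bystander. Origin: centre of underside.
- loupe: Small black loupe, 36 mm across, 36 mm high, standing on a corner of the light box, bystander. Origin: centre of underside.
- jar: Amber glass jar, 52 mm across, 60 mm high, bystander. Origin: centre of underside.

How it is judged (in metres and radians):
On the way, in this order (a step that is already met when the one before it is completed fails the run):
1. the fingers on the spindle have turned its flat to face the key guide (value of joint turntable between -0.2 and 0.2 rad and contact force between the fingers and dshaft above 1 N), for 0.1 s.
2. the collar is threaded on the spindle with its screw on the flat's side (horizontal distance between collar and spindle_top below 0.008 m and height (world z) of collar between 0.075 and 0.132 m and x of screw_tip in the frame of flat above -0.004 m), for 0.1 s.
At the end, for the whole second after the job is handed in: Gripped and at rest, the collar is upright (0.12 rad) round the spindle, within the flat's length (4 mm), screw in line with the flat (0.2 rad), its tip on the flat (1.5 mm, 5 mm sideways) and pressing the spindle with over 1 N; the flat faces the guide within 0.2 rad (value of joint turntable between -0.2 and 0.2 rad and angle between the x axis of collar and the x axis of flat, either way round below 0.2 rad and angle between collar's own z axis and vertical below 0.12 rad and x of screw_tip in the frame of flat between -0.0025 and 0.0015 m and y of screw_tip in the frame of flat between -0.005 and 0.005 m and z of screw_tip in the frame of flat between -0.0175 and 0.0175 m and contact force between collar and turntable above 1 N and contact force between the fingers and collar above 2 N and linear speed of collar below 0.02 m/s); the arm keeps its last pose, push and grip.
It fails at once if a bystander (spacer, spool, case, folder, loupe, jar) is shifted by more than 30 mm (distance of any of spacer, spool, case, folder, loupe, jar from where it was at the start of the episode above 0.03 m).
It also fails if it takes over 59 s, if anything falls off the work surface, if the arm or the gripper's body presses on something with over 40 N, if the wrist force passes 120 N, or if a joint passes its speed limit or range.

## Working session

There is one attempt and no reset: what is moved stays moved. The work goes in short steps, Python scripts to look and compute and a tool call to move; the robot and the scene stay as the last step left them, time stands still between calls to the robot, and variables do not carry over. Pictures are saved under pics/ and viewed, at most 12 in all, crops included, and the job is handed in when it is done.

Besides the shell and the picture viewer there is one more tool, called after "Emit:" as name([rows], argument=value, ...), one row to a line, values as JSON. step_arm: Moves the arm, as the interface text tells. Its arguments: {"type":"object","properties":{"increments":{"type":"array","items":{"type":"array","items":{"type":"array","items":{"type":"number"}}}},"newtons":{"type":"number"}},"required":["increments"]}

```bash
ls; mkdir -p pics; cat > h.py <<'E'
import numpy as np, cv2
from cell import manip, optics, workorder
def snap(n,f):
    c=optics.camera(n); cv2.imwrite('pics/'+f,c['frame'][:,:,::-1]); np.savez('pics/'+f+'.npz',**c); return c
def cloud(c):
    h,w=c['range_z'].shape; v,u=np.mgrid[0:h,0:w]
    p=cv2.undistortPoints(np.stack([u.ravel(),v.ravel()],1).astype(float)[:,None],np.array(c['mtx']),np.array(c['distortion']))[:,0]
    z=c['range_z'].ravel()[:,None]; P=np.hstack([p*z,z,np.ones_like(z)])@np.array(c['cam_to_world']).T
    return P[:,:3].reshape(h,w,3)
def onplane(c,uv,zp):
    p=cv2.undistortPoints(np.array(uv,float).reshape(-1,1,2),np.array(c['mtx']),np.array(c['distortion']))[:,0]
    T=np.array(c['cam_to_world']); d=np.hstack([p,np.ones((len(p),1))])@T[:3,:3].T
    return T[:3,3]+d*((zp-T[2,3])/d[:,2:3])
E
python3 - <<'E'
from h import *
for n in ['scene','top','wrist']:
    c=snap(n,n+'0.png'); print(n,np.round(c['cam_to_world'],2).tolist(),np.round(c['mtx'],0).tolist())
a=[cv2.imread(f'pics/{n}0.png') for n in('scene','top')]
print(manip.read_state())
E
```

```text
pics
scene [[0.44, 0.51, -0.74, 1462.32], [0.9, -0.26, 0.36, -348.41], [-0.01, -0.82, -0.57, 808.34], [0.0, 0.0, 0.0, 1.0]] [[508.0, 0.0, 286.0], [0.0, 508.0, 212.0], [0.0, 0.0, 1.0]]
top [[0.03, -0.99, 0.14, 389.59], [-1.0, -0.03, 0.0, 66.91], [0.0, -0.14, -0.99, 1235.15], [0.0, 0.0, 0.0, 1.0]] [[402.0, 0.0, 279.0], [0.0, 402.0, 207.0], [0.0, 0.0, 1.0]]
wrist [[0.32, -0.92, -0.22, 237.28], [-0.95, -0.31, -0.07, -500.34], [-0.0, 0.23, -0.97, 384.54], [0.0, 0.0, 0.0, 1.0]] [[367.0, 0.0, 277.0], [0.0, 367.0, 214.0], [0.0, 0.0, 1.0]]
{'clock': 0.15, 'joints': array([-1.31560513e+00,  3.00340327e-01,  1.52140779e+00, -7.74472859e-07,
        1.32068905e+00, -6.66116324e-02]), 'qd': array([ 0.00147461, -0.00079527, -0.0022193 ,  0.00125811,  0.00138402,
       -0.0006226 ]), 'effort': array([-1.03852970e-03, -5.31965125e+01, -3.52823818e+01,  7.08219339e-02,
        2.35973729e-02, -6.58704016e-05]), 'eef_pos': array([ 173.93924771, -521.75283885,  404.23129967]), 'eef_rot': array([-3.14074996e+00, -5.54642581e-05,  3.21802998e-01]), 'wrist_force': array([ 0.1058636 , -1.03896245, -1.33148909]), 'moment': array([-0.03262713, -0.00886277,  0.01594832]), 'finger_force': 0.0, 'finger_gap': 93.99964556577844}
```

View pics/top0.png

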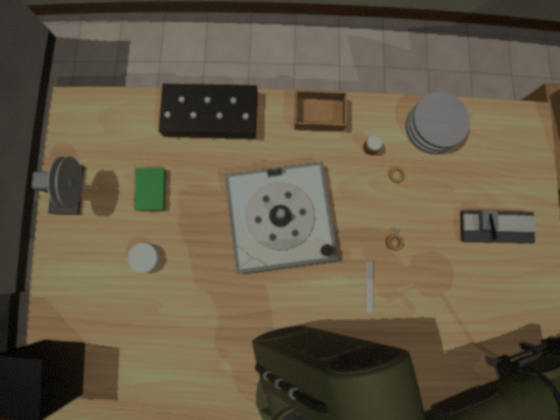

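View pics/scene0.png

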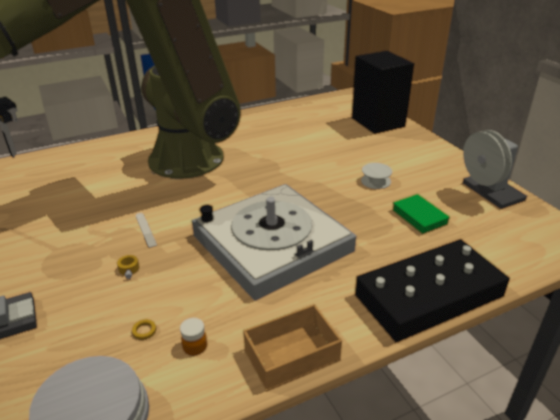

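The top view shows the light box (centre about 281,216), the guide at (275,172), the loupe at (327,250), the collar at (394,242) with its screw up at (395,231), and the plain spacer at (397,175). The scene view agrees.

```bash
python3 - <<'E'
from h import *
c=dict(np.load('pics/top0.png.npz')); P=cloud(c); f=c['frame']; 
hsv=cv2.cvtColor(f,cv2.COLOR_RGB2HSV)
# box top
v,u=np.mgrid[0:420,0:560]
m=((u>220)&(u<345)&(v>155)&(v<280)&(P[:,:,2]>48)).astype(np.uint8)
cn=max(cv2.findContours(m,0,2)[0],key=cv2.contourArea); r=cv2.minAreaRect(cn)
b=onplane(c,cv2.boxPoints(r),57); print('box',b.round(0).tolist(),b.mean(0), [np.linalg.norm(b[i]-b[i-1]) for i in range(4)])
print('ang',[np.degrees(np.arctan2(*(b[i]-b[i-1])[1::-1])) for i in range(4)])
# spindle top
m=(u>255)&(u<305)&(v>190)&(v<240)&(P[:,:,2]>125); print('spindle',P[m].mean(0) if m.any() else 0,m.sum())
# guide
m=(u>255)&(u<295)&(v>160)&(v<182)&(P[:,:,2]>75); print('guide',P[m].mean(0) if m.any() else 0,m.sum())
for n,(U,V) in dict(collar=(394,242),spacer=(397,175)).items():
    w=(abs(u-U)<16)&(abs(v-V)<18)
    mm=(w&(hsv[:,:,1]>130)&(hsv[:,:,0]<30)).astype(np.uint8)
    hh=w&(P[:,:,2]>(15 if n=='collar' else 7)); 
    q=P[hh]; print(n,hh.sum(),q.mean(0),q.min(0),q.max(0))
    cc,rr=cv2.minEnclosingCircle(np.stack([u[hh],v[hh]],1).astype(np.float32)); print(cc,rr)
for n,(a,b2,d,e) in dict(col=(370,215,420,265),tt=(235,160,335,280)).items():
    cv2.imwrite(f'pics/{n}.png',cv2.resize(f[b2:e,a:d,::-1],None,fx=8 if n=='col' else 4,fy=8 if n=='col' else 4,interpolation=cv2.INTER_CUBIC))
a=cv2.imread('pics/col.png');b=cv2.imread('pics/tt.png'); o=np.zeros((480,800,3),np.uint8);o[:400,:400]=a;o[:480,400:]=b;cv2.imwrite('pics/mix.png',o)
E
```

```text
box [[650.0, 241.0, 57.0], [700.0, -63.0, 57.0], [404.0, -105.0, 57.0], [356.0, 189.0, 57.0]] [527.40771648  65.6984572   57.        ] [np.float64(297.6578340715476), np.float64(308.0027454196143), np.float64(299.1805971700562), np.float64(297.8774818423919)]
ang [np.float64(10.117632303639867), np.float64(-80.58274241565321), np.float64(-171.82582549320318), np.float64(99.13362375430839)]
spindle [501.1062566   65.65158129 344.18692646] 79
guide [628.30272085  86.61664869 222.27755463] 42
collar 171 [ 468.44921796 -276.55029165   44.91169135] [ 389.59080335 -308.11166271   15.29245236] [ 506.74054102   66.90709333 1235.14649571]
(395.0, 238.5) 10.920265197753906
spacer 107 [ 670.97570502 -289.08350092   34.22193644] [ 389.59080335 -319.05007361    7.00305219] [ 700.71297973   66.90709333 1235.14649571]
(397.0, 175.5) 11.10190200805664
```

View pics/mix.png

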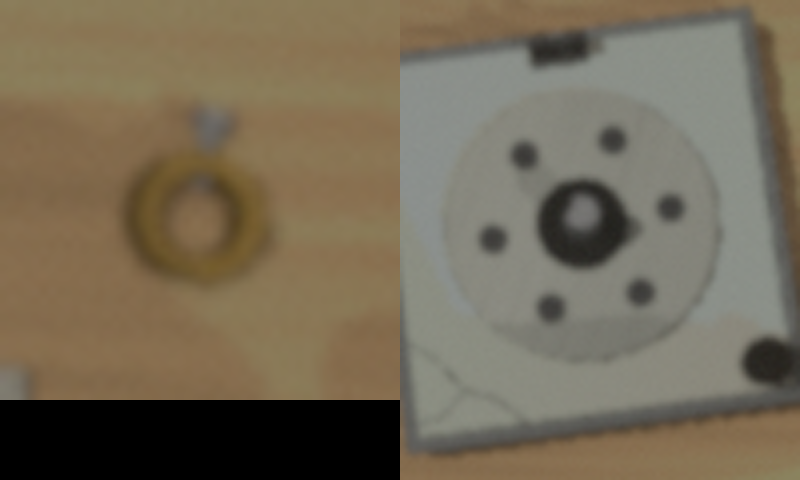

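The crop shows the collar's screw head at about (395,231), pointing away from the base along world +x. The spindle stands at the box centre, and its flat can't be resolved at this distance. I'll move the wrist camera over the collar, then over the spindle.

Emit:
step_arm([
  [[0, 0, 0, 0.88, -0.33, 0.12, -1], [0, 0, 0, 0.88, -0.33, 0.12, -1], [0, 0, 0, 0.88, -0.33, 0.12, -1], [0, 0, 0, 0.88, -0.33, 0.12, -1], [0, 0, 0, 0.88, -0.33, 0.12, -1]],
])

```text
clock: 0.65
eef_pos: [321.0, -402.4, 380.3]
eef_rot: [-3.141, 0.0, 0.322]
wrist_force: [0.6, -0.4, -1.4]
finger_gap: 93.8
finger_force: 0.0
```

Emit:
step_arm([
  [[0, 0, 0, 0.88, -0.33, 0.12, -1], [0, 0, 0, 0.88, -0.33, 0.12, -1], [0, 0, 0, 0.88, -0.33, 0.12, -1], [0, 0, 0, 0.88, -0.33, 0.12, -1], [0, 0, 0, 0.88, -0.33, 0.12, -1]],
])

```text
clock: 1.15
eef_pos: [467.2, -284.0, 356.3]
eef_rot: [-3.141, 0.0, 0.322]
wrist_force: [0.4, -0.2, 0.5]
finger_gap: 93.9
finger_force: 0.0
```

Emit:
step_arm([
  [[0, 0, 0, 0, 0, 0, -1], [0, 0, 0, 0, 0, 0, -1]],
])

```text
clock: 1.35
eef_pos: [466.4, -284.9, 356.2]
eef_rot: [-3.141, 0.001, 0.323]
wrist_force: [-0.0, -0.2, 0.2]
finger_gap: 94.0
finger_force: 0.0
```

```bash
cat >> h.py <<'E'
def move_to(x,y,z,psi):
    "total shift in the tool's axes now (fractions of 40 mm) and the turn (fractions of 45 deg)"
    from scipy.spatial.transform import Rotation as Rn
    s=manip.read_state(); R=Rn.from_euler('xyz',s['eef_rot'])
    d=R.inv().apply(np.array([x,y,z])-s['eef_pos'])/40
    w=(R.inv()*Rn.from_euler('xyz',[np.pi,0,psi])).as_rotvec()/(np.pi/4)
    print('t',s['clock'],'pos',s['eef_pos'].round(1),'rot',s['eef_rot'].round(3),'shift',d.round(3),'turn',w.round(3),'F',s['wrist_force'].round(1),'gap',round(s['finger_gap'],1),round(s['finger_force'],1))
E
python3 - <<'E'
from h import *
c=snap('wrist','w1.png'); P=cloud(c); z=P[:,:,2]; ok=c['range_z']>0
m=(ok&(z>18)&(z<32)).astype(np.uint8)
for k in cv2.findContours(m,0,1)[0]:
    if cv2.contourArea(k)>200:
        (cx,cy),r=cv2.minEnclosingCircle(k); e=cv2.fitEllipse(k); print((cx,cy),r,e,onplane(c,[e[0]],26))
cv2.imwrite('pics/w1m.png',m*255)
move_to(467,-285,250,0)
E
```

```text
(276.3478698730469, 206.45860290527344) 29.038219451904297 ((276.004638671875, 206.97543334960938), (55.86211395263672, 55.96566390991211), 28.598430633544922) [[ 466.84767545 -283.55654447   26.        ]]
(526.5, 226.5) 55.91521453857422 ((538.8203125, 231.52810668945312), (59.94444274902344, 111.54854583740234), 26.393951416015625) [[ 522.05083953 -520.49910279   26.        ]]
(73.0, 103.5) 103.98207092285156 ((72.14905548095703, 94.66271209716797), (9.462166786193848, 287.7925109863281), 3.3684744834899902) [[504.0371684 -91.3320545  26.       ]]
t 1.4 pos [ 465.9 -285.4  356.5] rot [-3.141  0.     0.322] shift [ 3.100e-02 -1.000e-03  2.663e+00] turn [-0.     0.001  0.41 ] F [-0.7 -0.3 -0.3] gap 93.7 0.0
```

View pics/w1.png

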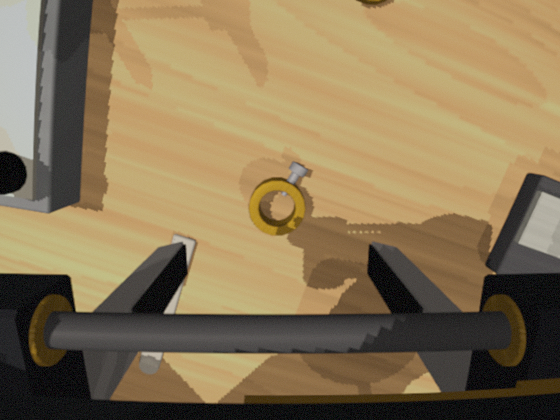

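The wrist view shows the collar ring at (276,207) and its steel screw head at (299,170). The folder runs from about (185,240) to (150,370), left of the fingers. Next I'll compute the screw's direction and the move to the spindle.

```bash
python3 - <<'E'
from h import *
c=dict(np.load('pics/w1.png.npz')); f=c['frame']; P=cloud(c); hsv=cv2.cvtColor(f,cv2.COLOR_RGB2HSV)
v,u=np.mgrid[0:420,0:560]; d=np.hypot(u-276,v-207)
m=(d>30)&(d<58)&(hsv[:,:,1]<70)&(v<207)&(P[:,:,2]>4); print(m.sum(),u[m].mean(),v[m].mean())
C=np.array([466.85,-283.56])
q=onplane(c,np.stack([u[m],v[m]],1),13)[:,:2]-C; print(q.mean(0),np.linalg.norm(q,axis=1).max(),'ang',np.arctan2(q[:,1].mean(),q[:,0].mean()))
k=(u>130)&(u<200)&(v>230)&(v<375)&(hsv[:,:,1]<60)&(f.min(2)>100); print('folder',[onplane(c,[[u[k][i],v[k][i]]],5).round(0) for i in (np.argmin(v[k]),np.argmax(v[k]))])
move_to(527,66,380,2.3)
E
```

```text
236 296.18220338983053 171.47033898305085
[33.44133872 -7.59322107] 41.26307038339265 ang -0.22327518578671046
folder [array([[ 407., -202.,    5.]]), array([[ 249., -214.,    5.]])]
t 1.4 pos [ 465.9 -285.4  356.5] rot [-3.141  0.     0.322] shift [ 4.23  -7.851 -0.587] turn [-1.000e-03 -0.000e+00 -2.518e+00] F [-0.7 -0.3 -0.3] gap 93.7 0.0
```

Emit:
step_arm([
  [[0, 0, 0, 0.423, -0.785, -0.06, -1], [0, 0, 0, 0.423, -0.785, -0.06, -1], [0, 0, 0, 0.423, -0.785, -0.06, -1], [0, 0, 0, 0.423, -0.785, -0.06, -1], [0, 0, 0, 0.423, -0.785, -0.06, -1]],
])

```text
clock: 1.9
eef_pos: [496.2, -109.3, 369.1]
eef_rot: [3.141, -0.0, 0.32]
wrist_force: [0.5, -0.1, -0.3]
finger_gap: 93.9
finger_force: 0.0
```

Emit:
step_arm([
  [[0, 0, 0, 0.423, -0.785, -0.06, -1], [0, 0, 0, 0.423, -0.785, -0.06, -1], [0, 0, 0, 0.423, -0.785, -0.06, -1], [0, 0, 0, 0.423, -0.785, -0.06, -1], [0, 0, 0, 0.423, -0.785, -0.06, -1]],
])

```text
clock: 2.4
eef_pos: [527.3, 66.4, 381.1]
eef_rot: [3.141, -0.0, 0.32]
wrist_force: [0.2, -0.5, -0.3]
finger_gap: 93.8
finger_force: 0.0
```

Emit:
step_arm([
  [[0, 0, -0.18, 0, 0, 0, -1], [0, 0, -0.18, 0, 0, 0, -1], [0, 0, -0.18, 0, 0, 0, -1], [0, 0, -0.18, 0, 0, 0, -1], [0, 0, -0.18, 0, 0, 0, -1]],
])

```text
clock: 2.9
eef_pos: [527.2, 64.9, 380.9]
eef_rot: [3.141, -0.0, 1.033]
wrist_force: [-0.2, -0.7, -0.6]
finger_gap: 93.8
finger_force: 0.0
```

Emit:
step_arm([
  [[0, 0, -0.18, 0, 0, 0, -1], [0, 0, -0.18, 0, 0, 0, -1], [0, 0, -0.18, 0, 0, 0, -1], [0, 0, -0.18, 0, 0, 0, -1], [0, 0, -0.18, 0, 0, 0, -1]],
])

```text
clock: 3.4
eef_pos: [527.2, 64.9, 380.9]
eef_rot: [3.141, 0.0, 1.74]
wrist_force: [-0.7, -0.3, -0.4]
finger_gap: 94.1
finger_force: 0.0
```

Emit:
step_arm([
  [[0, 0, -0.18, 0, 0, 0, -1], [0, 0, -0.18, 0, 0, 0, -1], [0, 0, -0.18, 0, 0, 0, -1], [0, 0, -0.18, 0, 0, 0, -1], [0, 0, 0, 0, 0, 0, -1]],
])

```text
clock: 3.9
eef_pos: [527.2, 65.0, 380.9]
eef_rot: [3.141, 0.0, 2.302]
wrist_force: [-0.2, 0.0, 0.0]
finger_gap: 93.8
finger_force: 0.0
```

```bash
python3 - <<'E'
from h import *
c=snap('wrist','w2.png'); P=cloud(c); z=P[:,:,2]; ok=c['range_z']>0
p=P[ok&(z>132)&(z<142)]; print('top',len(p),p.mean(0),p.min(0),p.max(0))
for lo,hi in((53,60),(63,71),(80,90)):
    m=ok&(z>lo)&(z<hi); q=P[m]; print(lo,m.sum(),q.mean(0) if m.any() else 0)
m=ok&(z>63)&(z<71)
k=max(cv2.findContours(m.astype(np.uint8),0,1)[0],key=cv2.contourArea); e=cv2.fitEllipse(cv2.convexHull(k)); print('disc',e,onplane(c,[e[0]],67))
move_to(527,66,300,2.6)
E
```

```text
top 1125 [529.15398297  65.49482113 136.74689721] [517.25483674  52.64051747 132.00029809] [543.3168923   77.0482413  139.26290765]
53 45124 [505.16569934 104.06377145  57.24386785]
63 41169 [524.03245484  71.36820993  67.49403153]
80 352 [489.48967002  12.48202404  85.1681898 ]
disc ((278.68768310546875, 202.30003356933594), (234.45413208007812, 239.43890380859375), 89.42921447753906) [[525.13672524  71.58808747  67.        ]]
t 3.95 pos [527.3  65.2 380.9] rot [3.141 0.    2.297] shift [0.019 0.008 2.022] turn [ 0.     0.    -0.386] F [ 0.1 -0.1 -0.6] gap 94.0 0.0
```

View pics/w2.png

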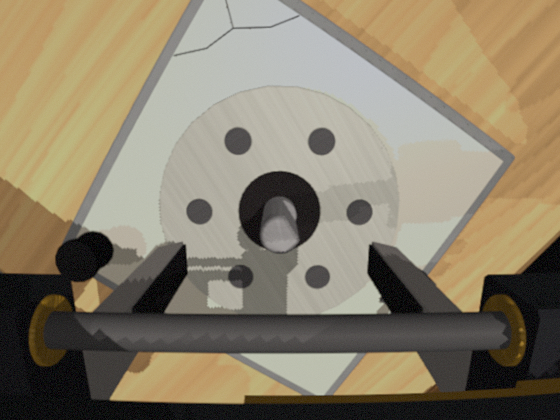

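The wrist view shows the spindle's top end at (281,234), with its column running up to (280,200). The hub and disc holes are clear, but the fingers hide the guide. I'll find the flat from the outline of the top.

```bash
python3 - <<'E'
from h import *
c=dict(np.load('pics/w2.png.npz')); P=cloud(c); z=P[:,:,2]
m=((z>130)&(z<142)).astype(np.uint8)
k=max(cv2.findContours(m,0,1)[0],key=cv2.contourArea); 
q=onplane(c,k[:,0],135.5)[:,:2]; C=np.array([527.4,65.7])
# support widths by direction
for off in range(0,180,10):
    a=np.radians(off); n=np.array([np.cos(a),np.sin(a)]); s=q@n; print(off,round(s.max()-s.min(),1),round(s.max()-C@n,1),round(s.min()-C@n,1))
f=c['frame'][165:270,225:335,::-1]; o=cv2.resize(f,None,fx=5,fy=5,interpolation=cv2.INTER_CUBIC); o=cv2.convertScaleAbs(o,alpha=1.5); cv2.imwrite('pics/w2c.png',o)
E
```

```text
0 26.4 15.4 -11.0
10 26.1 15.4 -10.7
20 25.9 15.4 -10.5
30 25.5 15.1 -10.4
40 25.2 14.5 -10.7
50 24.5 13.7 -10.9
60 23.6 12.4 -11.2
70 22.3 10.9 -11.5
80 23.1 11.1 -12.0
90 24.6 12.1 -12.5
100 25.7 12.7 -13.0
110 26.2 12.9 -13.3
120 26.6 12.9 -13.7
130 26.7 12.8 -14.0
140 26.8 12.3 -14.6
150 26.9 12.0 -14.9
160 26.6 11.4 -15.2
170 26.6 11.2 -15.3
```

View pics/w2c.png

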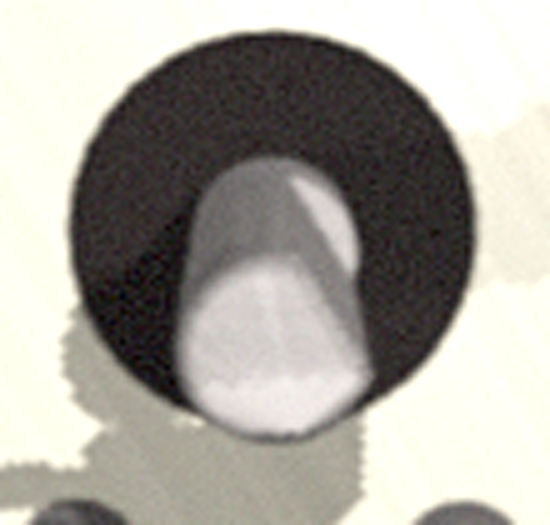

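The crop shows the flat on the upper right of the column. Its lower edge at the ledge runs from crop (290,180) to (355,275), and the top edge from (265,258) to (370,375).

```bash
python3 - <<'E'
from h import *
c=dict(np.load('pics/w2.png.npz')); o=np.array([225,165])
for pts,z in(((290,180),(355,275)),82),(((272,262),(360,366)),136):
    q=onplane(c,np.array(pts)/5+o,z); d=q[1]-q[0]; print(q.round(1).tolist(),np.linalg.norm(d),'normal',np.degrees(np.arctan2(d[1],d[0]))+90)
t=dict(np.load('pics/top0.png.npz')); P=cloud(t); v,u=np.mgrid[0:420,0:560]
g=(u>262)&(u<290)&(v>166)&(v<182)&(t['frame'].max(2)<60)
q=onplane(t,np.stack([u[g],v[g]],1),80); print('guide',g.sum(),q.mean(0))
k=(t['frame'].max(2)<60)&(abs(u-327)<12)&(abs(v-250)<12); print('loupe',onplane(t,[[u[k].mean(),v[k].mean()]],85))
# box sides from wrist view top edges
z=cloud(c)
move_to(529.5,66.9,290,np.radians(72+90))
E
```

```text
[[524.9, 76.8, 82.0], [542.7, 72.3, 82.0]] 18.345139649054182 normal 75.902248231575
[[522.5, 74.7, 136.0], [540.1, 72.0, 136.0]] 17.78997789549079 normal 81.33411842096636
guide 48 [655.72400648  87.49206736  80.        ]
loupe [[431.60368925 -73.2710856   85.        ]]
t 3.95 pos [527.3  65.2 380.9] rot [3.141 0.    2.297] shift [-0.005  0.07   2.272] turn [ 0.     0.    -0.676] F [ 0.1 -0.1 -0.6] gap 94.0 0.0
```

Emit:
step_arm([
  [[0, 0, 0, 0, 0.07, 0, -1], [0, 0, -0.19, 0, 0, 0, -1], [0, 0, -0.19, 0, 0, 0, -1], [0, 0, -0.19, 0, 0, 0, -1], [0, 0, -0.19, 0, 0, 0, -1]],
])

```text
clock: 4.45
eef_pos: [529.5, 67.9, 380.7]
eef_rot: [-3.142, 0.0, 2.9]
wrist_force: [0.0, 0.0, 0.1]
finger_gap: 94.0
finger_force: 0.0
```

Emit:
step_arm([
  [[0, 0, 0, 0, 0, 0.7, -1], [0, 0, 0, 0, 0, 0.7, -1], [0, 0, 0, 0, 0, 0.7, -1], [0, 0, 0, 0, 0, 0, 0.5], [0, 0, 0, 0, 0, 0, 1]],
], newtons=30)

```text
clock: 4.95
eef_pos: [529.7, 68.0, 297.3]
eef_rot: [3.142, -0.0, 2.896]
wrist_force: [0.7, 0.2, 1.2]
finger_gap: 81.4
finger_force: 0.0
```

Emit:
step_arm([
  [[0, 0, 0, 0, 0, 0, 1], [0, 0, 0, 0, 0, 0, 1], [0, 0, 0, 0, 0, 0, 1], [0, 0, 0, 0, 0, 0, 1], [0, 0, 0, 0, 0, 0, 1]],
], newtons=30)

```text
clock: 5.45
eef_pos: [529.4, 68.1, 296.9]
eef_rot: [3.141, 0.0, 2.898]
wrist_force: [0.2, 0.4, -0.8]
finger_gap: 41.6
finger_force: 0.0
```

Emit:
step_arm([
  [[0, 0, 0, 0, 0, 0, 1], [0, 0, 0, 0, 0, 0, 1], [0, 0, 0, 0, 0, 0, 1], [0, 0, 0, 0, 0, 0, 1], [0, 0, 0, 0, 0, 0, 1]],
])

```text
clock: 5.95
eef_pos: [529.0, 65.1, 296.6]
eef_rot: [-3.134, -0.002, 2.897]
wrist_force: [-11.2, -34.4, 8.7]
finger_gap: 21.2
finger_force: 29.9
```

```bash
python3 - <<'E'
from h import *
move_to(529.5,66.9,297,.165+np.pi/2)
E
```

```text
t 5.95 pos [529.   65.1 296.6] rot [-3.134e+00 -2.000e-03  2.897e+00] shift [-0.     0.046 -0.011] turn [-0.01   0.004  1.478] F [-11.2 -34.4   8.7] gap 21.2 29.9
```

Gap of 21.2 mm means the pinch is across the flat. Now I'll relieve the side force and turn.

Emit:
step_arm([
  [[0, 0, 0, 0, -0.07, 0, 1], [0, 0, 0.18, 0.008, 0, 0, 1], [0, 0, 0.18, 0.008, 0, 0, 1], [0, 0, 0.18, 0.008, 0, 0, 1], [0, 0, 0.18, 0.008, 0, 0, 1]],
])

```text
clock: 6.45
eef_pos: [527.7, 64.6, 296.7]
eef_rot: [-3.139, 0.002, 2.326]
wrist_force: [-1.1, -15.8, 1.2]
finger_gap: 20.9
finger_force: 30.0
```

Emit:
step_arm([
  [[0, 0, 0.18, 0.008, 0, 0, 1], [0, 0, 0.18, 0.008, 0, 0, 1], [0, 0, 0.18, 0.008, 0, 0, 1], [0, 0, 0.18, 0.008, 0, 0, 1], [0, 0, 0.03, 0, 0, 0, 1]],
])

```text
clock: 6.95
eef_pos: [527.0, 65.6, 296.7]
eef_rot: [-3.141, 0.003, 1.737]
wrist_force: [-0.6, -16.2, 1.3]
finger_gap: 21.1
finger_force: 30.0
```

Emit:
step_arm([
  [[0, 0, 0, 0, 0, 0, 1], [0, 0, 0, 0, 0, 0, 1], [0, 0, 0, 0, 0, 0, 1]],
])

```text
clock: 7.25
eef_pos: [527.0, 65.6, 296.7]
eef_rot: [-3.141, 0.003, 1.743]
wrist_force: [-1.1, -16.0, 1.8]
finger_gap: 21.2
finger_force: 30.0
```

```bash
python3 - <<'E'
from h import *
c=snap('wrist','w3.png'); t=snap('top','t3.png')
move_to(529.5,66.9,297,.165+np.pi/2)
E
```

```text
t 7.35 pos [527.   65.6 296.7] rot [-3.141e+00  3.000e-03  1.743e+00] shift [ 0.021  0.067 -0.009] turn [-0.001  0.004  0.009] F [ -0.8 -14.9   1.1] gap 21.0 30.0
```

View pics/w3.png

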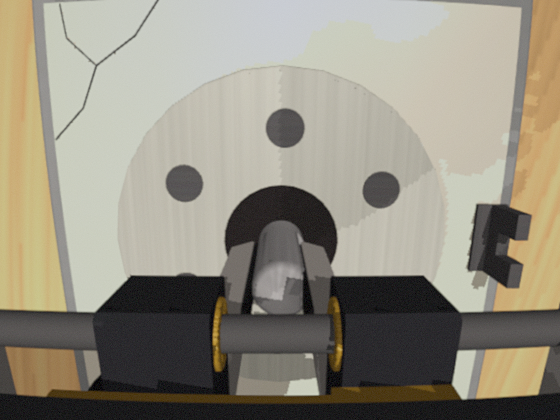

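The pinched spindle is at (283,265), with its flat to the right towards the guide at (500,245). Checking the angle numerically.

```bash
python3 - <<'E'
from h import *
c=dict(np.load('pics/w3.png.npz')); P=cloud(c); z=P[:,:,2]; v,u=np.mgrid[0:420,0:560]
g=(u>460)&(u<540)&(v>195)&(v<295)&(z>83)&(z<91)&(c['frame'].max(2)<110)
q=P[g]; print(g.sum(),q.mean(0),q.min(0),q.max(0))
mu=q[:,:2].mean(0); w,V=np.linalg.eigh(np.cov((q[:,:2]-mu).T)); n=V[:,0]; print('guide normal',np.degrees(np.arctan2(*n[::-1])),np.sqrt(w))
d=mu-np.array([529.4,66.9]); print(np.linalg.norm(d),np.degrees(np.arctan2(d[1],d[0])))
# box top side edges of w3 and of top view
for c,col in((c,0),):
    m=((z>52)&(z<60)).astype(np.uint8)
print(np.degrees(manip.read_state()['eef_rot'][2])-90)
s=(z>128)&(z<142)&(u>240)&(u<320)&(v>200)&(v<330); print('sp',s.sum(),P[s].min(0),P[s].max(0))
E
```

```text
882 [662.01483503  88.88418522  86.71255261] [655.10289985  66.10936898  83.03819813] [670.64140415 110.328404    89.70502777]
guide normal -170.72205815148453 [ 2.49111053 15.08177085]
134.4246959053027 9.412590650999912
9.845856569945823
sp 3054 [511.41507469  53.67611029 128.0149079 ] [544.54998399  79.56609222 141.99524799]
```

Emit:
step_arm([
  [[0, 0, 0, -0.03, 0, 0, -1], [0, 0, 0, 0, 0, 0, -1], [0, 0, 0, 0, 0, 0, -1], [0, 0, 0, 0, 0, 0, -1], [0, 0, 0, 0, 0, -0.3, -1]],
])

```text
clock: 7.85
eef_pos: [526.9, 65.9, 307.8]
eef_rot: [-3.139, -0.0, 1.744]
wrist_force: [-0.4, -0.1, 0.2]
finger_gap: 57.3
finger_force: 0.0
```

Emit:
step_arm([
  [[0, 0, 0, 0, 0, -0.6, -1], [0, 0, 0, 0, 0, -0.6, -1], [0, 0, 0, 0, 0, -0.6, -1], [0, 0, 0, 0, 0, 0, -1]],
])

```text
clock: 8.25
eef_pos: [527.3, 65.9, 384.6]
eef_rot: [3.136, 0.001, 1.744]
wrist_force: [0.1, 0.5, 0.3]
finger_gap: 89.4
finger_force: 0.0
```

```bash
python3 - <<'E'
from h import *
c=snap('wrist','w4.png'); P=cloud(c); z=P[:,:,2]; v,u=np.mgrid[0:420,0:560]
s=((z>131)&(z<142)&(u>220)&(u<350)&(v>180)).astype(np.uint8)
k=max(cv2.findContours(s,0,1)[0],key=cv2.contourArea); q=onplane(c,k[:,0],135.5)[:,:2]
for off in range(-80,100,10):
    n=np.array([np.cos(np.radians(off)),np.sin(np.radians(off))]); p=q@n; print(off,round(np.ptp(p),1),(p.max()+p.min())/2)
g=(z>75)&(z<91)&(u>420)&(v>150)&(v<320)&(c['frame'].max(2)<110); 
if g.sum(): print('g',P[g].mean(0),g.sum())
cv2.imwrite('pics/w4c.png',cv2.resize(c['frame'][165:285,210:350,::-1],None,fx=4,fy=4,interpolation=2))
move_to(466.85,-283.56,300,-.223)
E
```

```text
-80 26.4 26.21743826702027
-70 26.5 118.57713784367385
-60 26.6 207.14174260675318
-50 26.4 289.4730290482703
-40 26.2 363.03838053514204
-30 25.7 425.490397243458
-20 24.9 474.79534076486044
-10 24.0 509.4910627220142
0 22.8 528.632150601527
10 21.5 531.3516898075297
20 22.8 519.4000071031066
30 24.1 491.4249135143446
40 25.0 448.4719525704328
50 26.0 391.59264658085834
60 26.4 322.7586226830995
70 26.2 243.97975794931835
80 26.6 157.85191464210686
90 26.9 66.83849954181257
g [661.45640657  88.7236302   84.18188668] 586
t 8.3 pos [527.1  65.9 382.5] rot [3.138 0.    1.743] shift [-8.346 -2.992  2.056] turn [ 0.003 -0.004  2.504] F [-0.4  0.8 -1.1] gap 92.4 0.0
```

View pics/w4c.png

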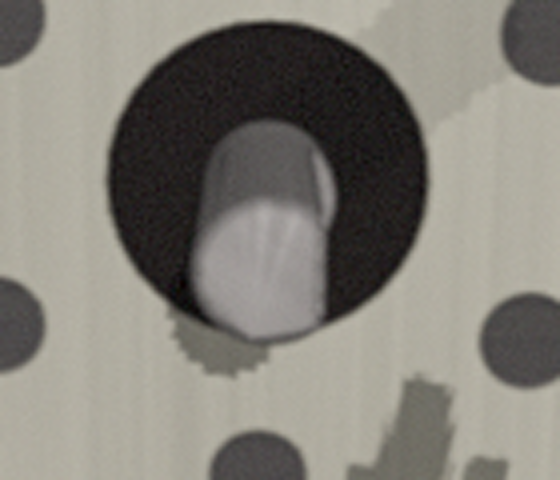

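The flat now faces the guide: the narrowest width is 21.5 mm at 10°, and the crop shows the flat straight to the right. On to the collar.

Emit:
step_arm([
  [[0, 0, 0, -0.835, -0.3, 0, -1], [0, 0, 0, -0.835, -0.3, 0, -1], [0, 0, 0, -0.835, -0.3, 0, -1], [0, 0, 0, -0.835, -0.3, 0, -1], [0, 0, 0, -0.835, -0.3, 0, -1]],
])

```text
clock: 8.8
eef_pos: [496.2, -110.3, 379.9]
eef_rot: [-3.14, -0.001, 1.744]
wrist_force: [0.8, -0.1, 0.4]
finger_gap: 94.1
finger_force: 0.0
```

Emit:
step_arm([
  [[0, 0, 0, -0.835, -0.3, 0, -1], [0, 0, 0, -0.835, -0.3, 0, -1], [0, 0, 0, -0.835, -0.3, 0, -1], [0, 0, 0, -0.835, -0.3, 0, -1], [0, 0, 0, -0.835, -0.3, 0, -1]],
])

```text
clock: 9.3
eef_pos: [465.7, -285.2, 379.8]
eef_rot: [-3.141, -0.001, 1.743]
wrist_force: [0.8, 0.1, 0.2]
finger_gap: 94.1
finger_force: 0.0
```

Emit:
step_arm([
  [[0, 0, 0.179, 0, 0, 0, -1], [0, 0, 0.179, 0, 0, 0, -1], [0, 0, 0.179, 0, 0, 0, -1], [0, 0, 0.179, 0, 0, 0, -1], [0, 0, 0.179, 0, 0, 0, -1]],
])

```text
clock: 9.8
eef_pos: [466.2, -283.8, 379.7]
eef_rot: [-3.14, -0.0, 1.035]
wrist_force: [0.7, 0.2, 0.1]
finger_gap: 93.5
finger_force: 0.0
```

Emit:
step_arm([
  [[0, 0, 0.179, 0, 0, 0, -1], [0, 0, 0.179, 0, 0, 0, -1], [0, 0, 0.179, 0, 0, 0, -1], [0, 0, 0.179, 0, 0, 0, -1], [0, 0, 0.179, 0, 0, 0, -1]],
])

```text
clock: 10.3
eef_pos: [466.2, -283.8, 379.8]
eef_rot: [-3.14, 0.001, 0.332]
wrist_force: [1.0, 1.1, -0.6]
finger_gap: 94.0
finger_force: 0.0
```

Emit:
step_arm([
  [[0, 0, 0.179, 0, 0, 0.5, -1], [0, 0, 0.179, 0, 0, 0.5, -1], [0, 0, 0.179, 0, 0, 0.5, -1], [0, 0, 0.179, 0, 0, 0.5, -1], [0, 0, 0, 0, 0, 0, -1]],
])

```text
clock: 10.8
eef_pos: [465.8, -283.4, 297.6]
eef_rot: [-3.139, 0.005, -0.227]
wrist_force: [-0.3, 0.3, -0.3]
finger_gap: 94.6
finger_force: 0.0
```

```bash
python3 - <<'E'
from h import *
c=snap('wrist','w5.png'); P=cloud(c); z=P[:,:,2]; f=c['frame']; hsv=cv2.cvtColor(f,cv2.COLOR_RGB2HSV)
m=((z>20)&(z<32)).astype(np.uint8); v,u=np.mgrid[0:420,0:560]
for k in cv2.findContours(m,0,1)[0]:
    if cv2.contourArea(k)>200:
        e=cv2.fitEllipse(k); C=onplane(c,[e[0]],26)[0]; print(e,C)
        if abs(e[1][0]/e[1][1]-1)<.15:
            q=onplane(c,np.stack([u.ravel(),v.ravel()],1),13)[:,:2]-C[:2]; r=np.linalg.norm(q,axis=1).reshape(u.shape)
            s=(r>29)&(r<44)&(hsv[:,:,1]<70)&(z>5); a=q[s.ravel()].mean(0); print('screw',s.sum(),np.arctan2(a[1],a[0]))
move_to(466.85,-283.56,204,-.223)
E
```

```text
((20.050931930541992, 238.12733459472656), (12.11599063873291, 111.79177856445312), 151.47061157226562) [498.03389982 -91.45091798  26.        ]
((279.39593505859375, 221.2854766845703), (67.386962890625, 68.2118911743164), 83.53404235839844) [ 467.1559343  -284.08860118   26.        ]
screw 297 -0.2033239739772482
((555.9661254882812, 22.881078720092773), (6.904674053192139, 78.8642578125), 177.13067626953125) [ 559.53196655 -497.11465924   26.        ]
t 10.85 pos [ 466.1 -283.7  299.5] rot [-3.14e+00  3.00e-03 -2.22e-01] shift [ 0.024 -0.004  2.386] turn [-0.002  0.004  0.001] F [ 0.3 -0.2 -0.2] gap 94.0 0.0
```

Emit:
step_arm([
  [[0, 0, -0.015, 0.02, 0, 0.59, -1], [0, 0, 0, 0, 0, 0.59, -1], [0, 0, 0, 0, 0, 0.59, -0.3], [0, 0, 0, 0, 0, 0.59, -0.3], [0, 0, 0, 0, 0, 0, 1]],
], newtons=40)

```text
clock: 11.35
eef_pos: [466.7, -283.8, 204.6]
eef_rot: [-3.14, 0.003, -0.209]
wrist_force: [0.3, -0.1, 0.8]
finger_gap: 73.6
finger_force: 0.0
```

Emit:
step_arm([
  [[0, 0, 0, 0, 0, 0, 1], [0, 0, 0, 0, 0, 0, 1], [0, 0, 0, 0, 0, 0, 1], [0, 0, 0, 0, 0, 0, 1], [0, 0, 0, 0, 0, 0, 1]],
])

```text
clock: 11.85
eef_pos: [467.4, -284.3, 207.8]
eef_rot: [3.141, -0.002, -0.212]
wrist_force: [-0.6, 0.1, 7.6]
finger_gap: 49.8
finger_force: 40.0
```

Emit:
step_arm([
  [[0, 0, 0, 0, 0, 0, 1]],
])

```text
clock: 11.95
eef_pos: [467.4, -284.3, 207.8]
eef_rot: [3.14, -0.002, -0.213]
wrist_force: [-1.8, -0.1, 8.0]
finger_gap: 49.9
finger_force: 40.0
```

Gripped at 49.9 mm. Lifting and checking the hold.

Emit:
step_arm([
  [[0, 0, 0, 0, 0, -0.3, 1], [0, 0, 0, 0, 0, -0.95, 1], [0, 0, 0, 0, 0, -0.95, 1], [0, 0, 0, 0, 0, -0.95, 1], [0, 0, 0, 0, 0, -0.95, 1]],
])

```text
clock: 12.45
eef_pos: [466.7, -283.7, 372.8]
eef_rot: [3.142, -0.0, -0.213]
wrist_force: [-0.8, -0.1, -2.7]
finger_gap: 49.5
finger_force: 40.0
```

Emit:
step_arm([
  [[0, 0, 0, 0, 0, 0, 1], [0, 0, 0, 0, 0, 0, 1]],
])

```text
clock: 12.65
eef_pos: [466.8, -283.8, 371.0]
eef_rot: [3.141, -0.001, -0.213]
wrist_force: [-0.4, 0.2, -2.8]
finger_gap: 49.6
finger_force: 40.0
```

```bash
python3 - <<'E'
from h import *
c=snap('wrist','w6.png'); snap('scene','s6.png'); P=cloud(c); z=P[:,:,2]; f=c['frame']; hsv=cv2.cvtColor(f,cv2.COLOR_RGB2HSV)
v,u=np.mgrid[0:420,0:560]
b=((hsv[:,:,1]>140)&(hsv[:,:,0]>12)&(hsv[:,:,0]<32)&(c['range_z']<260)&(c['range_z']>0)); print(b.sum(),P[b].min(0),P[b].max(0),np.percentile(P[b][:,2],[5,50,95]))
move_to(529.4,66.9,372,.168)
E
```

```text
12457 [ 443.83132409 -335.80285164  165.33889931] [ 507.58124636 -246.30038635  306.55886887] [174.99084188 280.38295768 297.28844437]
t 12.75 pos [ 466.8 -283.8  369.1] rot [-3.141e+00  2.000e-03 -2.130e-01] shift [-0.324 -8.901 -0.064] turn [-0.002  0.002 -0.485] F [ 0.5 -0.1 -3.2] gap 49.6 40.0
```

View pics/w6.png

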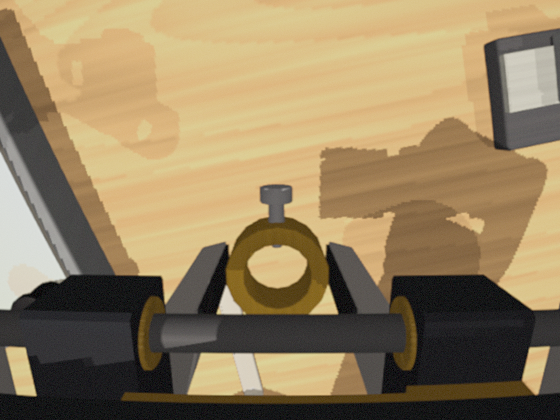

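The collar sits squarely between the fingers (ring centre about (278,268)), and its screw points straight up the image to (276,195), along tool x. Measuring its height, tilt and offset from the tool.

```bash
python3 - <<'E'
from h import *
from scipy.spatial.transform import Rotation as Rn
c=dict(np.load('pics/w6.png.npz')); s=manip.read_state(); P=cloud(c); hsv=cv2.cvtColor(c['frame'],cv2.COLOR_RGB2HSV)
v,u=np.mgrid[0:420,0:560]; b=(hsv[:,:,1]>130)&(hsv[:,:,0]<35)&(c['range_z']>0)&(u>222)&(u<333)&(v>212)&(v<316)
q=P[b]; zt=np.percentile(q[:,2],75); print(np.histogram(q[:,2],bins=12))
R=Rn.from_euler('xyz',s['eef_rot']); 
g=q[abs(q[:,2]-np.median(q[q[:,2]>180][:,2]))<6]
A=np.c_[g[:,:2]-g[:,:2].mean(0),np.ones(len(g))]; k=np.linalg.lstsq(A,g[:,2],rcond=None)[0]; r=g[:,2]-A@k; print('plane',k,r.std(),len(g))
zt=k[2]; m=(b&(abs(P[:,:,2]-zt)<4)).astype(np.uint8); K=max(cv2.findContours(m,0,1)[0],key=cv2.contourArea)
w=onplane(c,K[:,0],zt)-s['eef_pos']; t=R.inv().apply(w); print('tool x',t[:,0].min(),t[:,0].max(),'y',t[:,1].min(),t[:,1].max(),'z',t[:,2].mean())
# inner hole
h=cv2.findContours(((m==0)&(np.hypot(u-277,v-265)<34)).astype(np.uint8),0,1)[0]; H=max(h,key=cv2.contourArea)
t=R.inv().apply(onplane(c,H[:,0],zt)-s['eef_pos']); print('hole x',t[:,0].min(),t[:,0].max(),'y',t[:,1].min(),t[:,1].max())
sc=(abs(u-276)<22)&(v>182)&(v<216)&(hsv[:,:,1]<60)&(c['range_z']<260)&(c['range_z']>0)
t=R.inv().apply(P[sc]-s['eef_pos']); print('screw',t.mean(0),t.max(0),sc.sum())
E
```

```text
(array([   2,    0,    0,    0,    0,    0,    3, 3507, 2598,    0,    0,
         51]), array([ -1.20606772,  22.57315024,  46.35236819,  70.13158614,
        93.9108041 , 117.69002205, 141.46924   , 165.24845795,
       189.02767591, 212.80689386, 236.58611181, 260.36532976,
       284.14454772]))
plane [2.70904513e-03 1.34449331e-03 1.88795967e+02] 1.4370336541593713 4649
tool x -20.268124643863555 24.251963957121653 y -25.73969252116578 24.205710630218196 z 180.30492612382733
hole x -12.211724799950609 15.131161875408964 y -15.860976395059602 14.560988911638821
screw [ 35.60095613  -1.18211814 187.39136207] [ 40.83541944   6.14657022 196.23425408] 726
```

Emit:
step_arm([
  [[0, 0, 0, -0.03, -0.6, -0.05, 1], [0, 0, 0, -0.03, -0.83, 0, 1], [0, 0, 0, -0.03, -0.83, 0, 1], [0, 0, 0, -0.03, -0.83, 0, 1], [0, 0, 0, -0.03, -0.83, 0, 1]],
])

```text
clock: 13.25
eef_pos: [494.3, -128.2, 370.9]
eef_rot: [-3.141, 0.003, -0.213]
wrist_force: [0.4, -0.4, -3.2]
finger_gap: 49.4
finger_force: 40.0
```

Emit:
step_arm([
  [[0, 0, 0, -0.03, -0.83, 0, 1], [0, 0, 0, -0.03, -0.83, 0, 1], [0, 0, 0, -0.03, -0.83, 0, 1], [0, 0, 0, -0.03, -0.83, 0, 1], [0, 0, 0, -0.03, -0.83, 0, 1]],
])

```text
clock: 13.75
eef_pos: [523.6, 35.4, 370.9]
eef_rot: [3.141, 0.003, -0.213]
wrist_force: [0.3, -1.2, -2.8]
finger_gap: 49.8
finger_force: 40.0
```

Emit:
step_arm([
  [[0, 0, 0, 0, -0.83, 0, 1], [0, 0, -0.16, 0, 0, 0, 1], [0, 0, -0.16, 0, 0, 0, 1], [0, 0, -0.16, 0, 0, 0, 1], [0, 0, 0, 0, 0, 0, 1]],
])

```text
clock: 14.25
eef_pos: [530.5, 66.5, 370.9]
eef_rot: [-3.141, 0.003, 0.166]
wrist_force: [0.1, 0.7, -2.7]
finger_gap: 49.9
finger_force: 40.0
```

```bash
python3 - <<'E'
from h import *
move_to(530.0,67.0,350,.168)
from scipy.spatial.transform import Rotation as Rn
s=manip.read_state(); R=Rn.from_euler('xyz',s['eef_rot'])
c=snap('wrist','w7.png'); P=cloud(c); z=P[:,:,2]; v,u=np.mgrid[0:420,0:560]
sp=(z>131)&(z<140)&(u>225)&(u<330)&(v>200)&(v<320); print(sp.sum())
t=R.inv().apply(P[sp]-s['eef_pos']); print('spindle in tool',t.min(0),t.max(0),t.mean(0))
sp=sp.astype(np.uint8)
a=c['frame'][150:330,200:360,::-1]; cv2.imwrite('pics/w7c.png',cv2.resize(a,None,fx=3,fy=3,interpolation=2))
E
```

```text
t 14.25 pos [530.5  66.5 370.9] rot [-3.141e+00  3.000e-03  1.660e-01] shift [-0.01  -0.013  0.522] turn [-0.     0.003 -0.002] F [ 0.1  0.7 -2.7] gap 49.9 40.0
346
spindle in tool [-12.4400204  -10.89128298 231.38433574] [ -2.7806517   10.81794063 237.64424813] [-6.99143124e+00 -5.36520119e-02  2.34105862e+02]
```

View pics/w7c.png

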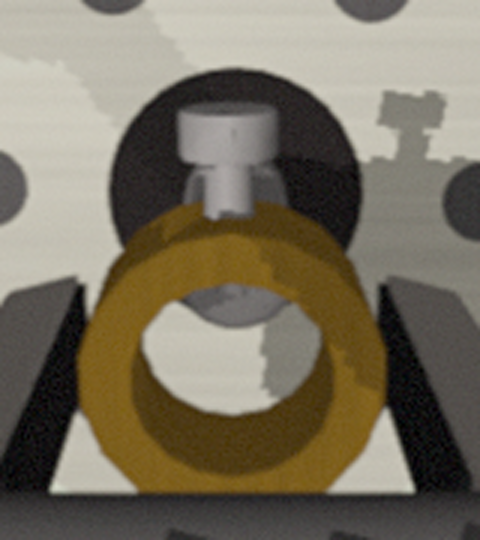

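The view down the bore shows the spindle's rear rim centred sideways, in line with the collar. I'll lower in stages and watch the force.

Emit:
step_arm([
  [[0, 0, 0, 0.01, 0.012, 0.3, 1], [0, 0, 0, 0, 0, 0.25, 1], [0, 0, 0, 0, 0, 0.1, 1], [0, 0, 0, 0, 0, 0.1, 1], [0, 0, 0, 0, 0, 0.1, 1]],
])

```text
clock: 14.8
eef_pos: [531.1, 66.0, 337.9]
eef_rot: [3.142, -0.0, 0.163]
wrist_force: [0.0, -0.1, -2.3]
finger_gap: 49.6
finger_force: 40.0
```

Emit:
step_arm([
  [[0, 0, 0, 0, 0, 0.1, 1], [0, 0, 0, 0, 0, 0.1, 1]],
])

```text
clock: 15.0
eef_pos: [531.1, 66.0, 330.1]
eef_rot: [3.142, -0.0, 0.164]
wrist_force: [-0.1, 0.3, -2.0]
finger_gap: 49.6
finger_force: 40.0
```

Emit:
step_arm([
  [[0, 0, 0, 0, 0, 0.08, 1], [0, 0, 0, 0, 0, 0.08, 1], [0, 0, 0, 0, 0, 0.08, 1]],
])

```text
clock: 15.3
eef_pos: [531.1, 66.1, 320.5]
eef_rot: [3.142, -0.0, 0.164]
wrist_force: [-0.0, -0.1, -2.4]
finger_gap: 49.6
finger_force: 40.0
```

Emit:
step_arm([
  [[0, 0, 0, 0, 0, 0.1, 1], [0, 0, 0, 0, 0, 0.1, 1], [0, 0, 0, 0, 0, 0.12, 1], [0, 0, 0, 0, 0, 0.12, 1]],
])

```text
clock: 15.7
eef_pos: [531.1, 66.0, 302.6]
eef_rot: [3.142, 0.0, 0.164]
wrist_force: [-0.0, -0.1, -2.0]
finger_gap: 49.5
finger_force: 40.0
```

Threaded with no contact. Now drawing back along −x until the tip presses.

Emit:
step_arm([
  [[0, 0, 0, -0.02, 0, 0, 1], [0, 0, 0, -0.02, 0, 0, 1], [0, 0, 0, -0.01, 0, 0, 1], [0, 0, 0, 0, 0, 0, 1]],
])

```text
clock: 16.1
eef_pos: [529.1, 65.7, 303.3]
eef_rot: [3.142, -0.0, 0.164]
wrist_force: [0.7, -0.2, -2.4]
finger_gap: 49.7
finger_force: 40.0
```

Emit:
step_arm([
  [[0, 0, 0, -0.015, 0, 0, 1], [0, 0, 0, -0.01, 0, 0, 1], [0, 0, 0, 0, 0, 0, 1]],
])

```text
clock: 16.4
eef_pos: [528.4, 65.6, 303.4]
eef_rot: [3.141, -0.002, 0.164]
wrist_force: [5.3, 1.5, -4.0]
finger_gap: 49.6
finger_force: 40.0
```

Emit:
step_arm([
  [[0, 0, 0, -0.01, 0, 0, 1], [0, 0, 0, 0, 0, 0, 1], [0, 0, 0, 0, 0, 0, 1], [0, 0, 0, 0, 0, 0, 1], [0, 0, 0, 0, 0, 0, 1]],
])

```text
clock: 16.9
eef_pos: [528.2, 65.6, 303.4]
eef_rot: [3.142, -0.003, 0.164]
wrist_force: [8.8, 1.4, -5.5]
finger_gap: 50.0
finger_force: 40.0
```

```bash
python3 - <<'E'
from h import *
c=snap('wrist','w8.png'); s=snap('scene','s8.png')
move_to(529,66,303,.164)
a=cv2.resize(c['frame'][140:320,190:370,::-1],None,fx=2.2,fy=2.2,interpolation=2); b=cv2.resize(s['frame'][130:310,180:360,::-1],None,fx=2.2,fy=2.2,interpolation=2)
cv2.imwrite('pics/fin.png',np.hstack([a,b]))
E
```

```text
t 17.0 pos [528.2  65.6 303.4] rot [ 3.141e+00 -3.000e-03  1.640e-01] shift [ 0.021 -0.007  0.01 ] turn [ 0.    -0.004 -0.   ] F [ 7.2  1.7 -5.6] gap 50.0 40.0
```

View pics/fin.png

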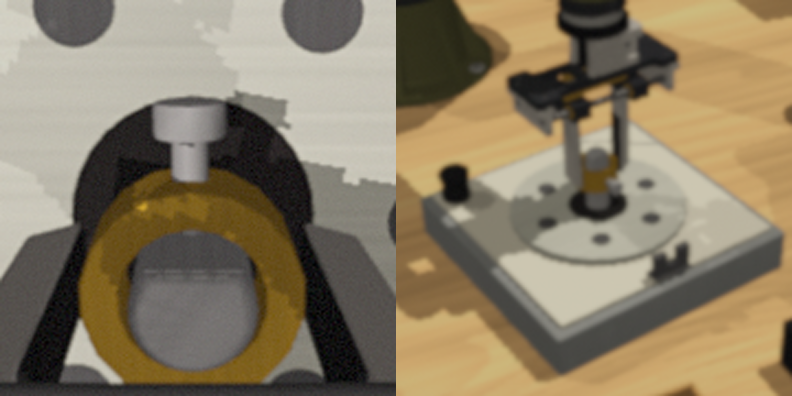

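The left crop shows the collar round the spindle with its screw on the flat's side. The flat edge is parallel to the collar and the gap at the back is small. The right crop shows the collar above the hub with its screw pointing at the guide and the other things undisturbed. The press is a steady 8 N, so I'm handing in.

```bash
python3 -c "
from cell import workorder; print(workorder.sign_off())"
```

```text
the job is handed in; nothing more can be done
None
```

I handed the job in at about 17 s: flat facing the guide to within about 1°, collar held upright on the spindle mid-flat, screw tip pressing the flat with about 8 N; sign-off gave no verdict.

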